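# Roll a blank groove-over and ratchet it tight in the end clamp

## Task

Roll the grooved eight-sided blank over on the bench, one face at a time and never lifting it, until its groove looks up and away from the robot, and bring it between the clamp's pad and the end stop so that it lies flat along the back rail. Then pump the clamp's hand lever, one tooth a stroke, until the pad holds the blank firmly against the end stop with its spring about half squeezed (5 to 21 mm, never bottomed); move the toothed bar and pad by the lever only, let the lever go back, and leave the other things on the bench where they are.

Things in the scene. Friction and masses are not known exactly. Their poses are not given: they have to be found in the camera images.
- blank: Pale wooden octagonal prism, 150 mm long, 62.8 mm across flats (faces 26 mm wide), 0.33 kg. Origin at its centre, 31.4 mm up; y along its length. At first z is up, x away from the robot. Friction on the bench about 0.5. Pushed level it slides; to roll it, press on its near upright face about 33 mm up and carry the tips up and over in an arc about its far bottom edge.
- groove (a point): Middle of the floor of the groove (10 wide, 5 deep, dark floor, full length of one face of the blank), 26.4 mm from the blank's centre. It starts 45 degrees up towards the robot. Each roll of one face away from the robot turns the blank 45 degrees and carries it 26 mm; two rolls are needed: then the blank's x points down and its z is level, away from the robot.
- clamp: Ratchet end clamp bolted down. Origin on the bench below the pad's face with the bar fully back; y along the clamp towards the stop, x level away from the robot. Aluminium back rail 30 mm high, y 20 to 210 mm, near face at x = 33 mm (a blank along it is centred at x = 1.6). Housing y -148 to -48, x within 31 (foot within 55), 72 mm high. The toothed bar sticks out to y = -223, 54 mm high.
- stop: End stop bolted to the bench, a dark steel upright plate 70 mm wide (x), 62 mm high, with a foot behind. Origin on the bench below the middle of its striking face, which looks along the clamp's -y towards the pad. The distance from pad to stop varies; it is 182 to 218 mm with the bar fully back.
- ram: The toothed steel bar of the clamp with a 36 mm collar at its front, sliding along the clamp's y, centre 31 mm above the bench, sprung pad at its front end. Origin as the clamp's when fully back. Only the lever may move it: do not touch it with the robot.
- ram_travel (a joint): How far the toothed bar has advanced, m; 0 to 0.10. Teeth are 15 mm apart: each full stroke of the lever advances it 15 mm and a catch holds it; it cannot go back. It may lie up to 1.5 mm off a whole tooth.
- pad (a joint): How far the pad has been pushed back into its spring, m: 0 free, 0.028 bottomed. Spring 300 N/m, with 3 N at 0.
- pad_face (a point): Centre of the face of the round black rubber pad (36 mm across) at the front of the bar, 31 mm above the bench.
- lever (a joint): Hand lever, rad. 0: at rest, leaning 0.14 rad back from the upright, away from the stop; 0.54: end of stroke, leaning 0.40 rad towards the stop (hard stop). The whole stroke is needed for a tooth (from about 0.48 the catch clicks). It springs back to 0 when let go. Its axis lies level across the clamp (clamp x), 12 mm above the bench at clamp y = -100 mm.
- lever_grip (a point): Middle of the upright wooden grip of the lever (22 mm thick, 72 mm long), 134 mm from the lever's axis, about 145 mm above the bench at rest; the grip's top is about 180 mm above the bench. Push it towards the stop with up to about 10 N.
- glue: Bystander: white glue bottle, 64 mm across, 190 mm tall; origin at the middle of its underside.
- wax: Bystander: tin, 76 mm across, 55 mm tall; origin at the middle of its underside.
- plane: Bystander: small hand plane, 160 x 45 x 53 mm, long along its x; origin at the middle of its underside.
- tape: Bystander: tape measure, 75 x 37 x 70 mm; origin at the middle of its underside.
- mallet: Bystander: hammer lying down, 260 mm long along its x, head at +x; origin at the middle of its length, on the bench.
- offcut: Bystander: wooden offcut, 120 x 70 x 35 mm; origin at the middle of its underside.
Not all that is in view belongs to the job. What is shaped like the stop but orange or turquoise is not meant.

How it is judged:
By the outcome, as a careful person would: the job done as asked, in the order asked, and still so for the second after the job is handed in, with the robot touching nothing.
It also fails if it takes over 72 s, if anything falls off the work surface, if the arm or the gripper's body presses on something with over 40 N, if the wrist force passes 120 N, or if a joint passes its speed limit or range.

## Robot

A 6-joint arm with a two-finger parallel gripper is mounted at the origin on the work surface. World frame = base frame: x ahead of the robot, y to its left, z up, the work surface at z = 0. Lengths are in m, angles in rad, forces in N, time in s.
With the tool pointing down it reaches from about 0.35 to 0.8 m from the base axis. Payload 7.3 kg.
Tool frame: the origin (TCP) lies between the finger pads; the fingertips stand 25 mm ahead of it and the grasp point (between the pads) lies 6 mm ahead of it (r.tip_extent is the distance from the TCP to the fingertips, in m); z points along the fingers, y is the line along which they close (so a half turn about z gives the same grasp; the last joint's range is limited). The gripper opens to 85 mm and grips with 20 to 120 N. Pads are 22 mm wide; open, the fingers measure 114 mm over their backs; the gripper's body (76 mm by 85 mm) begins 54 mm behind the grasp point. The pads swing forward as they close: fully open they stand 13 mm farther back than shut.
Start: joints at [-1.252, 0.342, 1.524, -0, 1.275, -0.146], TCP at [0.235, -0.469, 0.256] pointing down, gripper open.
Joint ranges: [-2.53, 2.53], [-0.77, 2.02], [0.04, 2.7], [-1, 4.14], [0.28, 2.66], [-3.11, 3.11]. Speed limits (rad/s): [2.57, 2.57, 3.14, 3.14, 3.14, 3.14].

## Interface

Orientations are given as a unit quaternion [x, y, z, w].
In Python, from workcell import r, command_gripper, optics gives the robot as it stands. The module is installed in compiled form; this text tells all that it offers. Calls block until the motion is done:
- r.reach(position, orientation): joint-space move of the TCP to a pose.
- r.move_straight(position, orientation=None, speed=0.15, max_force=None): straight line of the TCP; orientation=None keeps the orientation; speed is the mean speed in m/s. With max_force (N) it stops when the force on the tool has changed by that much, and returns True; else False.
- r.movej(angles): joint-space move.
- command_gripper(opening, force=None): finger opening in m; force is the grip in N (None keeps the last); returns when the fingers have stopped.
- r.hold(seconds).
- r.solve_ik(position, orientation): joint angles nearest the present ones, or None.
- r.read_state(): the state.
- optics.get_image(name): name is "scene" or "top" or "wrist"; returns (picture, depth): 400x640x3 uint8, red, green, blue; 400x640 float32, m along the optical axis (not along the pixel's ray), 0 where there is no reading.
- optics.camera_model(name): a dict with "K" (3x3 intrinsics, pixels), "R" (3x3) and "t" (3): a world point X has camera coordinates R X + t; the wrist camera has in their place "tool_from_camera" (4x4, takes a point from camera to tool coordinates, whose origin is the TCP and whose axes are the flange's). Camera axes: x right, y down, z forward; pixel columns grow to the right and rows downward; lengths in m; the calibration is good to about 2 mm. A picture is of the moment at which its call begins: read the wrist's pose just before it. camera_model takes no time and is no camera call.
A pose or a line that the arm cannot do raises r.PlanningError and nothing moves.
- r.finish_job(): hands the job in; it is judged then, once.
The state is a dict: "time_s": time; "joint_positions": joint angles; "dq": joint speeds; "tau": joint torques, N m; "eef_pos": TCP position; "eef_rot": TCP orientation; "contact_force": force on the tool from outside, world axes, zero at the start; "torque": the same for the moment, N m; "grip_width": finger opening in m; "grip_force": force on a finger pad.
Only numpy, scipy, OpenCV 4.12 (cv2) and the standard library are available. Lean on these libraries where they do the work, as an engineer would, in place of code of your own. Each camera call takes 0.05 s, during which the arm holds its last target. There are 200 camera calls.

## Working session

There is one attempt and no reset: what is moved stays moved. The work goes in short steps, each a Python script; the robot and the scene stay as the last script left them, time stands still between calls to the robot, and variables do not carry over. Pictures are saved under pics/ and viewed, at most 10 in all, crops included, and the job is handed in when it is done.

```bash
mkdir -p pics
cat > h.py <<'E'
import numpy as np, cv2
from workcell import r, command_gripper, optics
def snap(n):
    im,d=optics.get_image(n); np.savez(''+n+'.npz',im=im,d=d); return im,d
def cloud(n,d):
    m=optics.camera_model(n);K=m['K'];R=np.array(m['R']);t=np.array(m['t'])
    v,u=np.mgrid[:d.shape[0],:d.shape[1]]
    c=np.stack([(u-K[0][2])/K[0][0]*d,(v-K[1][2])/K[1][1]*d,d],-1)
    P=(c-t)@R; P[d<=0]=np.nan; return P
E
python3 - <<'E'
from h import *
for n in('top','scene'):
    im,d=snap(n); np.save(n+'_P.npy',cloud(n,d)); cv2.imwrite(f'pics/{n}0.png',cv2.resize(im[:,:,::-1],(800,500)))
    m=optics.camera_model(n);print(n,-np.array(m['R']).T@m['t'])
E
```

```text
top [0.38532637 0.01329071 0.96600085]
scene [1.30172559 0.01100588 0.77988724]
```

View pics/top0.png

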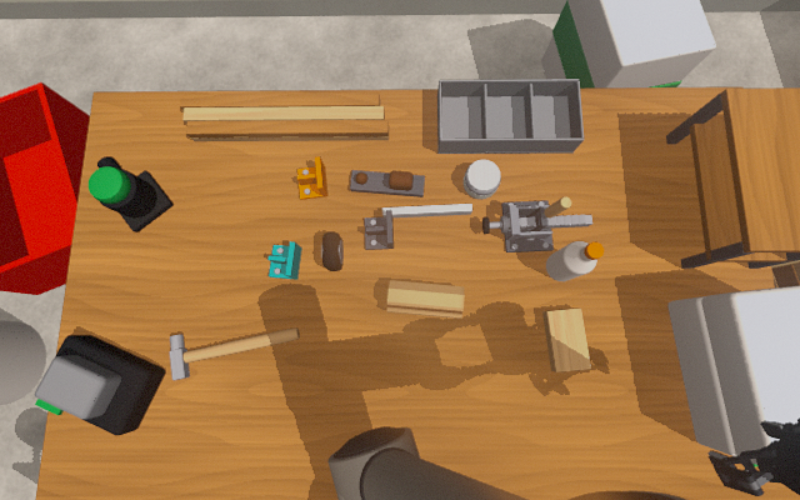

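View pics/scene0.png

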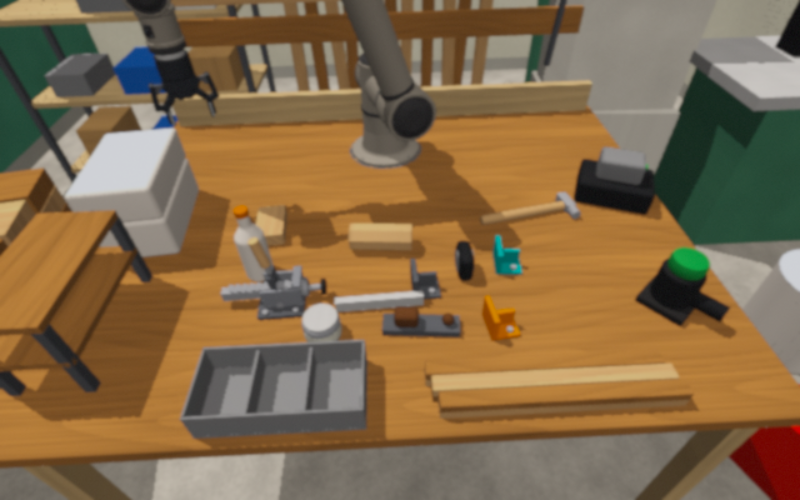

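The top view shows the blank at (425,298), clamp body (527,226), pad (487,226), stop (378,230) and rail (427,210). The glue is at (575,258), beside the lever. Next I'll enlarge the work area and print coordinates.

Run:
```python
from h import *
z=np.load('top.npz');im=z['im'];P=np.load('top_P.npy')
c=cv2.resize(im[120:270,285:485,::-1],(800,600),interpolation=cv2.INTER_CUBIC);cv2.imwrite('pics/crop0.png',c)
# height-filtered regions
def reg(name,x0,x1,y0,y1,z0,z1):
    m=(P[...,0]>x0)&(P[...,0]<x1)&(P[...,1]>y0)&(P[...,1]<y1)&(P[...,2]>z0)&(P[...,2]<z1)
    q=P[m];print(name,len(q))
    if len(q)<3:return
    rc=cv2.minAreaRect((q[:,:2]*1000).astype(np.float32));print('  ',np.round(q.min(0),4),np.round(q.max(0),4),np.round(rc[0],1),np.round(rc[1],1),round(rc[2],2))
for n,(u,v) in dict(blankc=(425,298),stop=(378,230),rail=(427,210),pad=(487,226),house=(522,226),grip=(565,203),bar=(588,219),glue=(594,250),bench=(440,255)).items():
    print(n,np.round(P[int(v*.8),int(u*.8)],4))
b=P[int(298*.8),int(425*.8)]
reg('blanktop',b[0]-.05,b[0]+.05,b[1]-.12,b[1]+.12,.058,.07)
reg('blankall',b[0]-.06,b[0]+.06,b[1]-.12,b[1]+.12,.015,.07)
b=P[int(210*.8),int(427*.8)]
reg('rail',b[0]-.03,b[0]+.03,b[1]-.13,b[1]+.10,.026,.034)
b=P[int(230*.8),int(378*.8)]
reg('stop',b[0]-.06,b[0]+.06,b[1]-.06,b[1]+.06,.056,.068)
b=P[int(226*.8),int(522*.8)]
reg('house',b[0]-.06,b[0]+.06,b[1]-.08,b[1]+.08,.066,.08)
b=P[int(203*.8),int(565*.8)]
reg('grip',b[0]-.06,b[0]+.06,b[1]-.06,b[1]+.06,.12,.19)
```

```text
blankc [ 0.4626 -0.0171  0.0611]
stop [0.6024 0.0788 0.0461]
rail [ 0.6499 -0.0225  0.0273]
pad [ 0.6122 -0.1446  0.0464]
house [ 0.613  -0.2173  0.0422]
grip [ 0.6199 -0.2622  0.1793]
bar [ 0.6259 -0.3542  0.0417]
glue [ 0.5324 -0.3021  0.1886]
bench [ 0.5583 -0.052  -0.0011]
blanktop 757
   [ 0.4383 -0.0935  0.058 ] [0.4851 0.0567 0.0656] [462.9 -17.9] [149.8  36.9] 84.67
blankall 1549
   [ 0.4246 -0.0942  0.0187] [0.4997 0.0581 0.0656] [462.4 -17.8] [149.8  63.1] 84.66
rail 382
   [ 0.6334 -0.1408  0.026 ] [0.6637 0.07   0.0325] [652.3 -35.8] [211.5  28.8] 87.58
stop 126
   [0.5731 0.0473 0.056 ] [0.6419 0.0605 0.0647] [607.6  54.6] [69.1 11.9] 2.62
house 190
   [ 0.5551 -0.2895  0.0661] [ 0.6485 -0.1873  0.079 ] [ 606.2 -239.5] [124.9  66.8] 69.88
grip 195
   [ 0.5616 -0.3073  0.121 ] [ 0.6326 -0.2455  0.1814] [ 599.  -282.3] [87.9 28.2] 45.91
```

View pics/crop0.png

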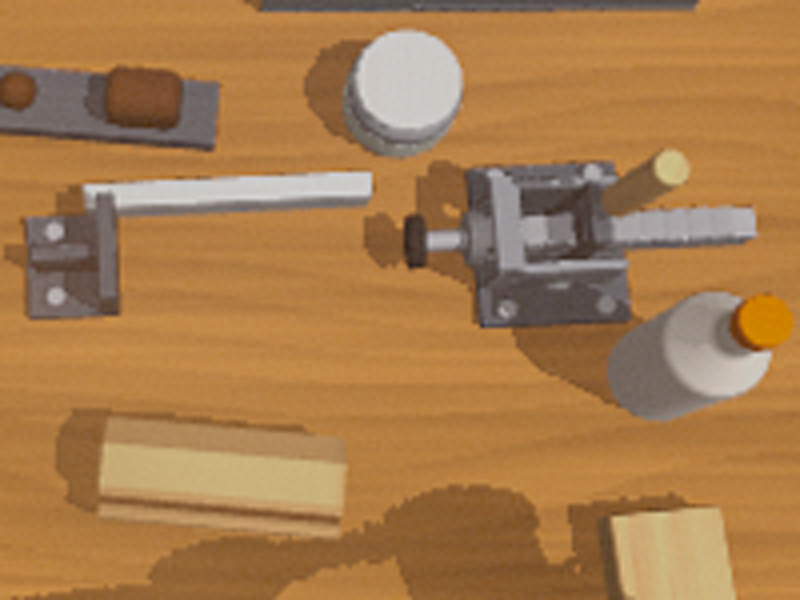

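The enlarged view shows the groove on the blank's near side. The rail's +y end is nearer the robot, so the clamp yaw is about +2.4°, and the blank yaw is about -5.3°. I'll fit the clamp frame from the rail, stop and pad points.

Run:
```python
from h import *
P=np.load('top_P.npy');Q=np.load('scene_P.npy')
def sel(P,x0,x1,y0,y1,z0,z1):
    m=(P[...,0]>x0)&(P[...,0]<x1)&(P[...,1]>y0)&(P[...,1]<y1)&(P[...,2]>z0)&(P[...,2]<z1);return P[m]
a=np.deg2rad(2.42)
for n,C in(('top',P),('scene',Q)):
    q=sel(C,.62,.68,-.12,.035,.024,.035)
    rc=cv2.minAreaRect((q[:,:2]*1000).astype(np.float32));print(n,'rail',len(q),np.round(rc[0],1),np.round(rc[1],1),rc[2])
    X=np.array([np.cos(a),np.sin(a)]);Y=np.array([-X[1],X[0]])
    print(' rail clampX pct',np.round(np.percentile(q[:,:2]@X,[1,5,50,95,99]),4),'Y ends',np.round(np.percentile(sel(C,.62,.68,-.17,.1,.024,.033)[:,:2]@Y,[0.5,99]),4))
    s=sel(C,.56,.65,.03,.09,.03,.066);print(' stop Y pct',np.round(np.percentile(s[:,:2]@Y,[0,1,5,20,50]),4),'X',np.round(np.percentile(s[:,:2]@X,[1,99]),4), len(s))
    p=sel(C,.58,.64,-.175,-.12,.035,.056);print(' pad',len(p),'Y',np.round(np.percentile(p[:,:2]@Y,[1,10,50,90,95,99,100]),4),'X',np.round(np.percentile(p[:,:2]@X,[1,99]),4))
    h=sel(C,.56,.66,-.30,-.17,.06,.078);print(' house X',np.round(np.percentile(h[:,:2]@X,[2,98]),4),'Y',np.round(np.percentile(h[:,:2]@Y,[2,98]),4))
    g=sel(C,.58,.66,-.31,-.22,.165,.19);print(' grip top',len(g),np.round(np.median(g,0),4))
    g=sel(C,.45,.575,-.36,-.22,.02,.2);print(' glue',len(g),np.round(g.min(0),4),np.round(g.max(0),4))
print(r.tip_extent, r.read_state()['eef_rot'])
```

```text
top rail 371 [653.7 -42.4] [ 17.6 151.6] 2.547802209854126
 rail clampX pct [0.6428 0.6433 0.6509 0.6587 0.66  ] Y ends [-0.1834  0.0423]
 stop Y pct [0.0057 0.0161 0.0229 0.0255 0.0308] X [0.5748 0.6444] 204
 pad 78 Y [-0.1994 -0.1932 -0.1731 -0.1674 -0.1671 -0.1664 -0.1663] X [0.5948 0.6266]
 house X [0.5799 0.6385] Y [-0.2796 -0.2149]
 grip top 96 [ 0.6207 -0.2618  0.1767]
 glue 978 [ 0.5016 -0.3335  0.0207] [ 0.5634 -0.2729  0.1919]
scene rail 345 [657.7 -42. ] [ 21.9 150.8] 2.4287047386169434
 rail clampX pct [0.6453 0.6471 0.657  0.6635 0.6648] Y ends [-0.1856  0.0423]
 stop Y pct [0.0085 0.0111 0.0241 0.0262 0.0326] X [0.5805 0.6503] 199
 pad 69 Y [-0.1992 -0.194  -0.1732 -0.1662 -0.166  -0.1657 -0.1657] X [0.6058 0.6311]
 house X [0.5531 0.6441] Y [-0.3206 -0.2138]
 grip top 81 [ 0.63   -0.2593  0.1776]
 glue 831 [ 0.5171 -0.3318  0.02  ] [ 0.5699 -0.2711  0.1927]
0.025 [ 9.73115008e-01  2.30318634e-01 -6.14929096e-05 -7.10001427e-04]
```

```bash
cat >> h.py <<'E'
from scipy.spatial.transform import Rotation as Ro
def quat(th):  # tool down, tool x along (cos th, sin th)
    x=np.array([np.cos(th),np.sin(th),0]);z=np.array([0,0,-1.]);y=np.cross(z,x)
    return Ro.from_matrix(np.stack([x,y,z],1)).as_quat()
A=np.deg2rad(2.42);X=np.array([np.cos(A),np.sin(A)]);Y=np.array([-X[1],X[0]])
def roll(c,th,tipz=.031,end=40):
    d=np.array([np.cos(th),np.sin(th)]);q=quat(th);c=np.array(c)
    P=lambda s,z:[*(c+d*s),z+.025]     # s,z of the front bottom corner of the tips
    s0=-.0314-.011
    T=lambda s,z:P(s-.011,z)
    r.move_straight(T(-.0314-.015,tipz),q,speed=.15)
    hit=r.move_straight(T(-.0314+.004,tipz),speed=.03,max_force=1.0)
    st=r.read_state();s=(np.array(st['eef_pos'][:2])-c)@d+.011
    print('hit',hit,'face s',s,'f',np.round(st['contact_force'],2))
    piv=s+.0444; rx,rz=-.0434,tipz
    for a in np.deg2rad(np.arange(5,end+1,5)):
        r.move_straight(T(piv+rx*np.cos(a)+rz*np.sin(a),-rx*np.sin(a)+rz*np.cos(a)),speed=.05)
        print(np.round(r.read_state()['contact_force'],1),end=' ')
    e=np.array(r.read_state()['eef_pos']);r.move_straight([*(e[:2]-d*.05),e[2]+.03],speed=.2)
    print('t',r.read_state()['time_s'])
def blank():
    im,d=snap('top');C=cloud('top',d)
    m=(C[...,0]>.42)&(C[...,0]<.66)&(C[...,1]>-.135)&(C[...,1]<.09)&(C[...,2]>.057)&(C[...,2]<.072)
    m=cv2.morphologyEx(m.astype(np.uint8),cv2.MORPH_OPEN,np.ones((5,5)))
    q=C[m>0];rc=cv2.minAreaRect((q[:,:2]*1000).astype(np.float32));print('blank',len(q),rc);return im,C
E
python3 - <<'E'
from h import *
th=np.deg2rad(-5.33);c=(.4626,-.0178);d=np.array([np.cos(th),np.sin(th)])
command_gripper(.055,20)
s=np.array(c)-d*.075
r.reach([*s,.16],quat(th))
roll(c,th)
im,C=blank()
cv2.imwrite('pics/roll1.png',cv2.resize(im[150:270,285:445,::-1],(640,480),interpolation=cv2.INTER_CUBIC))
E
```

```text
hit True face s -0.03006688950777561 f [-0.11  0.37 -0.  ]
[-1.2 -0.5  0.1] [-1.1 -0.3  0.6] [-0.8 -0.2  0.1] [-0.7  0.1 -0.4] [-0.   1.5  0.1] [ 0.5 -0.6  0.4] [-0.5  0.4  0.6] [-0.5 -1.   0.5] t 6.15
blank 210 ((539.4213256835938, 2.0731048583984375), (230.65908813476562, 63.6334342956543), 41.6668586730957)
```

View pics/roll1.png

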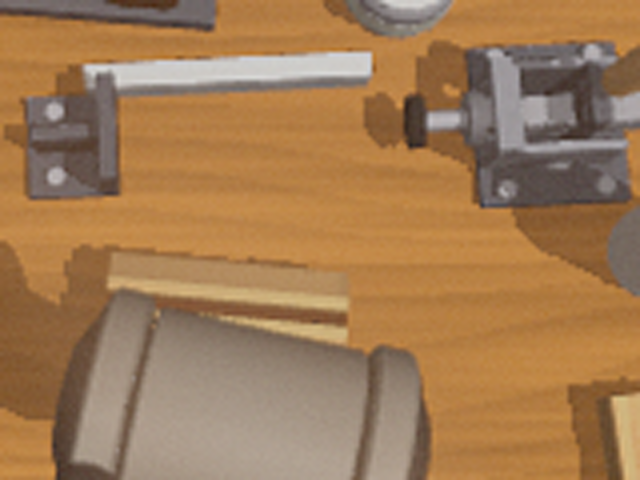

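The picture shows one roll done: the groove is now on top (dark strip at row 312) and the arm hides the near side. I'll measure with the scene camera, which agrees with the top one apart from about a 5 mm shift in x, and then roll again.

```bash
cat >> h.py <<'E'
def blank2(x1=.62):
    im,d=snap('scene');C=cloud('scene',d)
    m=(C[...,0]>.43)&(C[...,0]<x1)&(C[...,1]>-.125)&(C[...,1]<.09)&(C[...,2]>.012)&(C[...,2]<.075)
    n,l,st,_=cv2.connectedComponentsWithStats(m.astype(np.uint8))
    k=1+np.argmax(st[1:,4]);q=C[l==k]
    f=q[(q[:,2]>.02)&(q[:,2]<.043)]
    rc=cv2.minAreaRect((q[:,:2]*1000).astype(np.float32));print('all',len(q),np.round(q.max(0),4),rc)
    # far upright face line x = a + b y
    b=np.polyfit(f[:,1],f[:,0],1);k=np.abs(np.polyval(b,f[:,1])-f[:,0])<.004;b=np.polyfit(f[k,1],f[k,0],1)
    print('far face',b,'yaw',np.rad2deg(-np.arctan(b[0])),'y',f[:,1].min(),f[:,1].max());return im,C
E
python3 - <<'E'
from h import *
blank2()
# same with the top camera: far upper edge
P=cloud('top',np.load('top.npz')['d'])
m=(P[...,0]>.46)&(P[...,0]<.56)&(P[...,1]>-.125)&(P[...,1]<.075)&(P[...,2]>.02)&(P[...,2]<.07)
q=P[m];ys=np.linspace(-.08,.04,9);xm=[q[np.abs(q[:,1]-y)<.006][:,0].max() for y in ys];b=np.polyfit(ys,xm,1)
print('top far',b,np.rad2deg(-np.arctan(b[0])))
E
```

```text
all 1142 [0.6179 0.061  0.0659] ((546.26806640625, -17.725730895996094), (159.0054168701172, 141.2257843017578), 89.16183471679688)
far face [0.09439717 0.52653314] yaw -5.3925796976010805 y -0.09677996993026679 0.05708776502319803
top far [0.08867524 0.52351609] -5.067462629044205
```

Run:
```python
from h import *
th=np.deg2rad(-5.3);c=np.array((.490,-.0202));d=np.array([np.cos(th),np.sin(th)])
e=r.read_state()['eef_pos'];s=c-d*.075
r.move_straight([*s,max(e[2],.085)],quat(th),speed=.2)
roll(c,th)
e=np.array(r.read_state()['eef_pos']);r.move_straight([.38,-.2,.25],quat(th),speed=.3)
im,C=blank()
blank2(.60)
cv2.imwrite('pics/roll2.png',cv2.resize(im[150:270,285:445,::-1],(640,480),interpolation=cv2.INTER_CUBIC))
```

```text
hit True face s -0.02864783020482751 f [ 0.33 -0.15  0.5 ]
[-1.   0.5 -0.2] [-0.3  0.  -0.2] [-1.1  0.3 -0.1] [-0.2  0.5 -0.1] [ 0.4  0.3 -1.1] [0.3 0.  0.1] [ 0.2  0.  -0.3] [ 0.4  0.8 -0.3] t 10.0417
blank 738 ((519.72998046875, -23.55577850341797), (149.25794982910156, 33.109466552734375), 84.09696197509766)
all 1137 [0.5987 0.0611 0.0665] ((549.21142578125, -16.998306274414062), (165.63790893554688, 82.14013671875), 83.74359130859375)
far face [0.09575055 0.55535373] yaw -5.46942828343174 y -0.09865970721443108 0.049469145115143304
```

View pics/roll2.png

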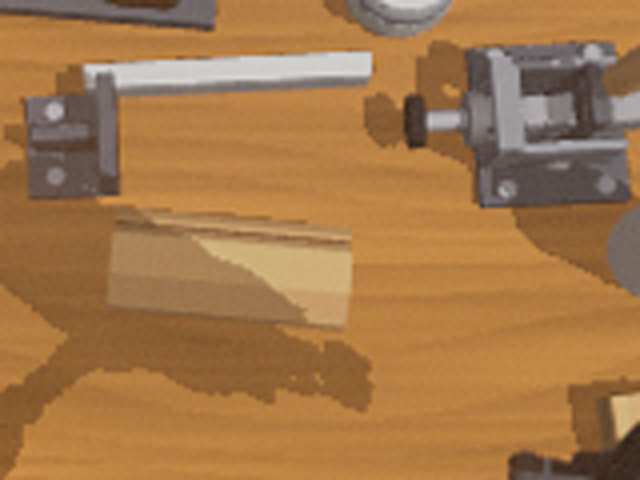

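The groove now faces up and away (strip at row 230 on the far side). I'll grip the blank across its flats, slide it level to align and bring it in short of the rail, then push it home.

Run:
```python
from h import *
c=np.array((.5185,-.0235));th=np.deg2rad(-5.5)
G=.034  # grasp height -> tcp z = G+.006, tips at 15 mm
command_gripper(.085,20)
q0=r.solve_ik([*c,.15],quat(th+np.pi/2));q1=r.solve_ik([*c,.15],quat(th-np.pi/2));print(q0,q1)
k=min([(abs(q[5]),s) for q,s in((q0,1),(q1,-1)) if q is not None])[1]
w=lambda u,v:u*X+v*Y
r.reach([*c,.15],quat(th+k*np.pi/2))
print(r.move_straight([*c,.040],speed=.12,max_force=8))
command_gripper(.055,20);st=r.read_state();print(st['grip_width'],st['grip_force'],st['contact_force'])
u0=float(c@X);qe=quat(A+k*np.pi/2)
r.move_straight([*w(u0,-.0645),.040],qe,speed=.06)
print(r.read_state()['contact_force'])
r.move_straight([*w(.5816,-.0645),.040],qe,speed=.06)
st=r.read_state();print(st['contact_force'],st['eef_pos'],st['time_s'])
command_gripper(.074);r.move_straight([*w(.5816,-.0645),.15],speed=.15)
command_gripper(.055)
p=w(.5816-.0314-.045,-.0645);r.reach([*p,.13],quat(A))
r.move_straight([*p,.040],speed=.15)
print(r.move_straight([*w(.643-.0628-.011-.006,-.0645),.040],speed=.05,max_force=6))
print(r.move_straight([*w(.643-.0628-.011+.006,-.0645),.040],speed=.03,max_force=6))
st=r.read_state();print(st['contact_force'],np.array(st['eef_pos'][:2])@X+.011,st['time_s'])
r.move_straight([*w(.49,-.0645),.06],speed=.2);r.move_straight([.38,-.25,.25],speed=.35)
im,C=blank();cv2.imwrite('pics/rail.png',cv2.resize(im[140:230,285:435,::-1],(750,450),interpolation=cv2.INTER_CUBIC))
```

```text
[-1.93025867e-01  4.43074685e-01  1.69002933e+00 -4.44089210e-16
  1.00848864e+00 -9.70327579e-02] [-1.93025867e-01  4.43074685e-01  1.69002933e+00 -4.44089210e-16
  1.00848864e+00  3.04455990e+00]
False
0.06275952593433436 23.95884489873424 [ 0.36262696 -0.69309849  5.50005302]
[ 0.18205958 -1.78786134  5.983991  ]
[-3.92251625 -0.75975512  8.14933056] [ 0.58307915 -0.03982639  0.04077319] 15.6083
False
True
[-0.4354107  -0.028849    0.14596825] 0.5805507093448299 20.8583
blank 678 ((612.9676513671875, -25.98949432373047), (30.694108963012695, 173.29031372070312), 2.594196081161499)
```

View pics/rail.png

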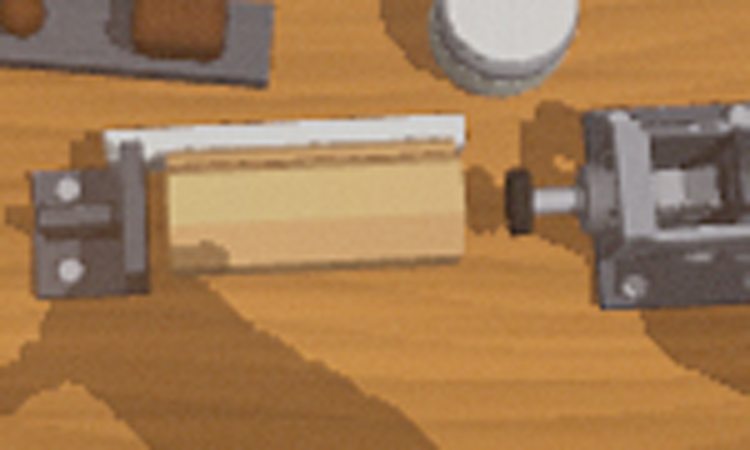

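The blank lies flat along the rail (left end at column 167, stop face at 148, pad at 530), with the groove up and away. Next is the lever: one stroke first, with the pad position read after it.

```bash
cat >> h.py <<'E'
w=lambda u,v:u*X+v*Y
V0=-.1663;U0=.610
def padread():
    o=[]
    for n in('top','scene'):
        im,d=snap(n);C=cloud(n,d);m=(C[...,2]>.035)&(C[...,2]<.056)
        u=C[...,:2]@X;v=C[...,:2]@Y
        p=v[m&(abs(u-U0)<.025)&(v>V0-.045)&(v<-.05)]
        b=v[(C[...,2]>.035)&(C[...,2]<.06)&(abs(u-U0)<.012)&(v<V0-.18)&(v>V0-.26)]
        q=v[(C[...,2]>.05)&(C[...,2]<.07)&(abs(u-U0)<.03)&(v>-.16)&(v<.0)]
        o.append([np.percentile(p,98) if len(p) else None,np.percentile(b,2) if len(b) else None,np.percentile(q,1) if len(q) else None])
    print('pad front, bar rear, blank rear',o);return o
def stroke(z=.15,f=20,end=-.070):
    r.move_straight([*w(U0,V0-.140),z],speed=.15)
    hit=r.move_straight([*w(U0,V0+end),z],speed=.07,max_force=f)
    st=r.read_state();print('hit',hit,'v',np.array(st['eef_pos'][:2])@Y-V0,np.round(st['contact_force'],1),'t',st['time_s'])
    r.move_straight([*w(U0,V0-.165),z],speed=.2)
E
python3 - <<'E'
from h import *
command_gripper(0.0);padread()
p=w(U0,V0-.165);q=quat(A+np.pi/2)
s=np.array(r.read_state()['eef_pos']);r.move_straight([*s[:2],.29],q,speed=.2)
r.move_straight([*p,.29],speed=.3)
print(r.move_straight([*p,.15],speed=.15,max_force=6))
stroke();padread()
E
```

```text
pad front, bar rear, blank rear [[np.float64(-0.05364365351583604), np.float64(-0.3881461536294948), np.float64(-0.1374285209528185)], [np.float64(-0.054395548058379435), np.float64(-0.38741136744203136), np.float64(-0.1363344564301069)]]
False
hit False v -0.07234020832268906 [  1.2 -12.2  -2.2] t 28.4
pad front, bar rear, blank rear [[np.float64(-0.053673209983746535), None, np.float64(-0.13749460496425725)], [np.float64(-0.05667206612847063), np.float64(-0.37367916601192774), np.float64(-0.1363963044037429)]]
```

The bar's rear moved about 14 mm, so that was one tooth. Two more strokes, then I'll look.

Run:
```python
from h import *
for i in range(2): stroke();padread()
p=w(U0,V0-.165)
for n,(a,b,c,d) in dict(top=(140,230,285,435),scene=(190,270,220,370)).items():
    im=np.load(n+'.npz')['im'];cv2.imwrite(f'pics/{n}3.png',cv2.resize(im[a:b,c:d,::-1],None,fx=5,fy=5,interpolation=cv2.INTER_CUBIC))
```

```text
hit False v -0.07234213870757969 [  0.5 -12.8  -1.9] t 30.5917
pad front, bar rear, blank rear [[np.float64(-0.053778371992464304), None, np.float64(-0.13488253700487474)], [np.float64(-0.05644303418360906), np.float64(-0.35881646875347), np.float64(-0.13382173286525545)]]
hit False v -0.07236679479550767 [ -0.4 -12.4  -1.5] t 32.7833
pad front, bar rear, blank rear [[np.float64(-0.053583767345802044), None, np.float64(-0.1251320080805463)], [np.float64(-0.05689335462794247), None, np.float64(-0.12544335206477666)]]
```

View pics/top3.png

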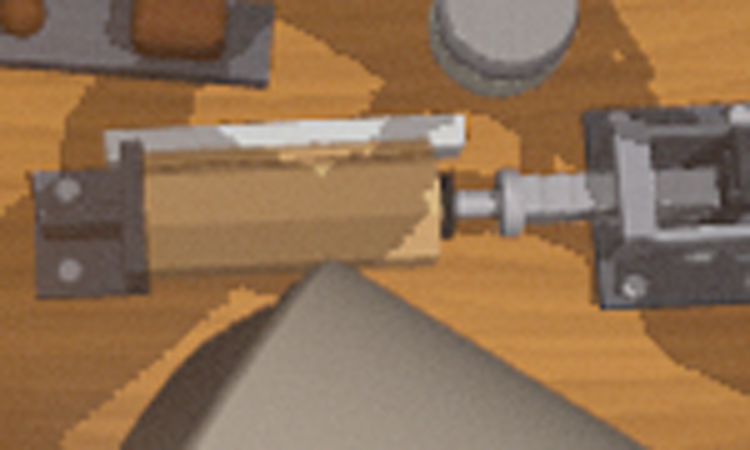

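View pics/scene3.png

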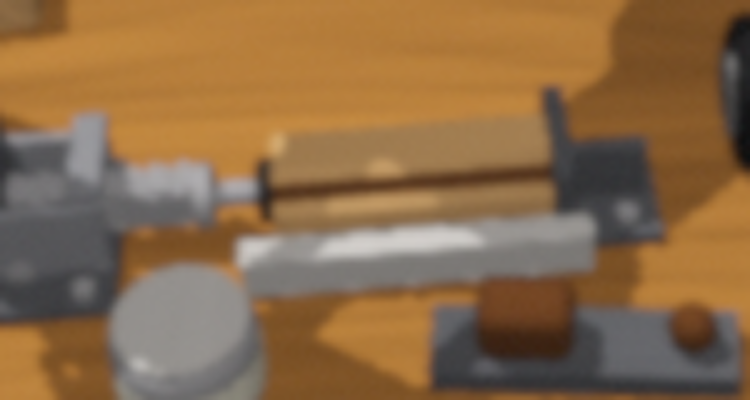

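Both views show the blank seated between the pad and the stop (the stop edge meets the blank at column 147 in the top crop). To measure the spring squeeze I'll move the arm clear and compare the pad-to-collar distance with the initial picture.

Run:
```python
from h import *
p=w(U0,V0-.165)
r.move_straight([*p,.29],speed=.3);r.move_straight([.38,-.25,.29],speed=.35)
im,C=blank();padread()
new=np.load('top.npz')['im'];cv2.imwrite('pics/now_raw.png',new[:,:,::-1])
i0=cv2.resize(cv2.imread('pics/crop0.png'),(200,150),interpolation=cv2.INTER_AREA)
K=optics.camera_model('top');R=np.array(K['R']);t=np.array(K['t']);Km=np.array(K['K'])
def rect(img,off):   # rectify plane z=.040 to clamp coords, 4 px/mm
    H=[];S=4
    src=np.float32([[0,0],[480,0],[480,240],[0,240]])  # 120mm x 60mm
    pts=[]
    for a,b in src:
        v=V0+.04-a/S/1000; u=U0+.03-b/S/1000
        c=R@np.array([*w(u,v),.049])+t;x=Km@c;pts.append(x[:2]/x[2]-off)
    return cv2.warpPerspective(img,cv2.getPerspectiveTransform(np.float32(pts),src),(480,240),flags=cv2.INTER_CUBIC)
a=rect(i0,np.array([285,120]));b=rect(new[:,:,::-1],np.array([0,0]))
cv2.imwrite('pics/cmp.png',np.vstack([a,b]))
for n,g in(('init',a),('now',b)):
    g=g.astype(float).mean(2)
    print(n,'axis',np.round(g[105:135,::6].mean(0)).astype(int).tolist())
```

```text
blank 702 ((613.2626342773438, -19.88452911376953), (33.00407409667969, 162.12449645996094), 4.469711780548096)
pad front, bar rear, blank rear [[np.float64(-0.053727990486304826), None, np.float64(-0.1249990287873542)], [np.float64(-0.05693164697002775), None, np.float64(-0.1255248817788699)]]
init axis [124, 125, 125, 126, 125, 123, 108, 92, 87, 90, 91, 91, 92, 93, 92, 91, 91, 94, 93, 91, 93, 94, 93, 76, 53, 46, 52, 58, 63, 61, 59, 62, 76, 104, 131, 145, 140, 140, 141, 142, 143, 142, 141, 141, 143, 141, 136, 123, 110, 101, 94, 89, 103, 125, 132, 128, 127, 126, 125, 123, 118, 107, 110, 135, 154, 156, 156, 155, 155, 155, 154, 154, 155, 158, 161, 162, 164, 166, 167, 168]
now axis [174, 130, 78, 60, 61, 65, 90, 121, 148, 159, 153, 148, 147, 146, 145, 147, 148, 146, 132, 116, 105, 103, 107, 138, 178, 189, 181, 179, 176, 173, 170, 170, 172, 173, 172, 168, 165, 165, 167, 170, 172, 171, 172, 174, 174, 170, 164, 165, 170, 173, 167, 152, 133, 125, 125, 127, 128, 129, 130, 128, 123, 108, 111, 141, 161, 159, 159, 158, 158, 158, 157, 157, 158, 161, 166, 169, 168, 166, 168, 171]
```

View pics/cmp.png

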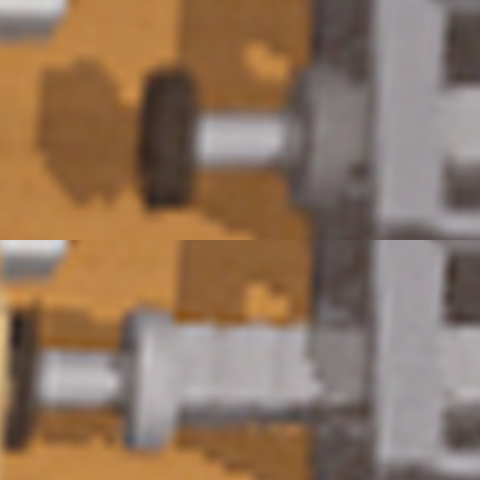

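From the initial view (top) to now (bottom), the pad's rear edge moved from column 198 to 39 (39.6 mm) and the collar edge from 314 to 139 (43.7 mm). That puts the squeeze at about 4 mm, too little, so a fourth tooth should give about 19 mm.

Run:
```python
from h import *
p=w(U0,V0-.165)
r.move_straight([*p,.29],speed=.3);r.move_straight([*p,.15],speed=.2,max_force=8)
stroke(f=30)
r.move_straight([*p,.29],speed=.3);r.move_straight([.38,-.25,.29],speed=.35)
blank();padread()
new=np.load('top.npz')['im']
K=optics.camera_model('top');R=np.array(K['R']);t=np.array(K['t']);Km=np.array(K['K'])
src=np.float32([[0,0],[480,0],[480,240],[0,240]]);pts=[]
for a,b in src:
    c=R@np.array([*w(U0+.03-b/4000,V0+.04-a/4000),.049])+t;x=Km@c;pts.append(x[:2]/x[2])
g=cv2.warpPerspective(new[:,:,::-1],cv2.getPerspectiveTransform(np.float32(pts),src),(480,240),flags=cv2.INTER_CUBIC)
print(np.round(g.astype(float).mean(2)[105:135,::6].mean(0)).astype(int).tolist()[:40])
cv2.imwrite('pics/final.png',cv2.resize(new[130:260,285:485,::-1],(800,520),interpolation=cv2.INTER_CUBIC))
```

```text
hit False v -0.072736156258594 [-0.1 -9.9 -2.7] t 38.5083
blank 690 ((612.7257690429688, -17.261558532714844), (33.012447357177734, 155.59765625), 2.2483227252960205)
pad front, bar rear, blank rear [[np.float64(-0.05457880206352526), None, np.float64(-0.12506127984865137)], [np.float64(-0.05879014958102478), None, np.float64(-0.12611152710965468)]]
[173, 129, 78, 60, 61, 66, 90, 119, 146, 149, 121, 104, 109, 133, 163, 180, 184, 179, 176, 174, 172, 171, 172, 173, 172, 169, 165, 165, 168, 170, 171, 171, 173, 174, 173, 169, 165, 165, 167, 169]
```

View pics/final.png

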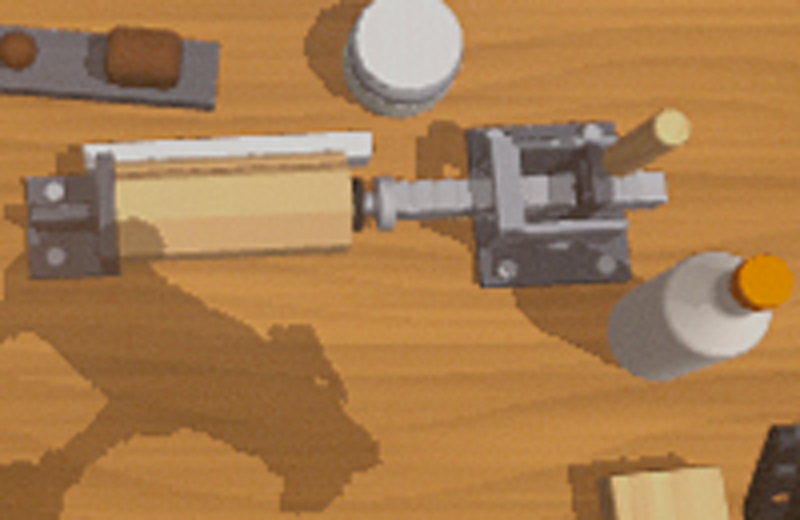

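The final picture shows the blank against the stop (column 118) and along the rail, with the groove up and away. The lever is back at rest and the bystanders haven't moved. The squeeze measures about 19 mm.

```bash
python3 -c "
from h import *
print(r.finish_job())"
```

```text
the job is handed in; nothing more can be done
None
```

I rolled the blank two faces, slid it to the rail and clamped it against the end stop with four lever strokes; the pad spring measures about 19 mm squeezed (16 to 19 mm depending on the edge used), and I handed the job in.

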